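# Cap clearance check with sprung tongs

## Robot

A 6-joint arm with a two-finger parallel gripper is mounted at the origin on the work surface. World frame = base frame: x ahead of the robot, y to its left, z up, the work surface at z = 0. Lengths are in m, angles in rad, forces in N, time in s.
With the tool pointing down it reaches from about 0.3 to 0.75 m from the base axis. Payload 8.5 kg.
Tool frame: the origin (TCP) lies at the centre of the arm's flange, where the gripper is bolted on; the fingertips stand 166 mm ahead of it and the grasp point (between the pads) lies 147 mm ahead of it (ctrl.finger_overhang is the distance from the TCP to the fingertips, in m); z points along the fingers, y is the line along which they close (so a half turn about z gives the same grasp; the last joint's range is limited). The gripper opens to 88 mm and grips with 3 to 60 N. Pads are 18 mm wide; open, the fingers measure 123 mm over their backs; the gripper's body (75 mm by 187 mm) begins 45 mm behind the grasp point.
Start: joints at [1.106, 0.381, 1.297, -0, 1.464, -0.215], TCP at [0.136, 0.533, 0.405] pointing down, gripper open.
Joint ranges: [-3.11, 3.11], [-0.89, 2.33], [0.22, 2.48], [-1.42, 4.56], [0.17, 2.85], [-2.88, 2.88]. Speed limits (rad/s): [2.39, 2.39, 3.14, 3.14, 3.14, 3.14].

## Interface

Orientations are given as a 3x3 rotation matrix whose columns are the frame's x, y, z axes.
In Python, from cell import sense, cams, ctrl gives the robot as it stands.
- The arm moves only by the shell command python3 -m crank 'ROWS'. ROWS is JSON, a list of rows, each a list of 3 entries, a list of its own where there are three numbers: the shift along the tool's x, y, z normalised to -1 to 1, where 1 is 0.15 m, then the turn about the tool's z normalised to -1 to 1, where 1 is 180 degrees, then the opening in per cent of the stroke, from 0 (shut) to 100 (fully open). In form: [[[dx, dy, dz], yaw, claw], ...]. A call has 1 to 20 rows; each row is the pose to reach, as a shift and turn from the pose commanded when the call began, along the tool's axes at that moment, turning the shorter way round; what a row does not reach only later rows make up. A row lasts 1/8 s, in which the tool goes at most 62.5 mm and 10.7 degrees, less where a joint would pass 70% of its speed; a pose out of reach is approached as far as the arm can. A call with a number of a shift or a turn outside -1 to 1 is refused whole. A call with a gripper value outside its range is refused whole. The fingers move at their own pace and stop on an object; the grip force is fixed at half the most. Time passes only in rows, so rows that repeat a pose let the fingers close. It gives the time, the measured TCP pose, the force, the opening and the grip force at its end, in the units of the state.
- sense(): the state, without advancing time (a new reading comes with each control period).
- cams.get_image(name): name is "side" or "top" or "wrist"; returns a dict with "image" (384x512x3 uint8, red, green, blue), "K" (3x3 intrinsics, pixels), "k1" (the pictures are not rectified: a ray, as slopes to the right and down, at radius r is drawn at 1 + k1 r^2 times it, then the intrinsics apply), "extrinsics" (4x4, takes a point from world to camera coordinates). Camera axes: x right, y down, z forward; pixel columns grow to the right and rows downward; lengths in m; the calibration is good to about 2 mm. A picture is of the moment at which its call begins. There is no depth.
- ctrl.close_job(): hands the job in; it is judged then, once.
The state is a dict: "clock": time; "joints": joint angles; "joint_velocities": joint speeds; "effort": joint torques, N m; "ee_pos": TCP position; "orientation": TCP orientation; "contact_force": force on the tool from outside, world axes, zero at the start; "moment": the same for the moment, N m; "gripper_width": finger opening in m; "finger_force": force on a finger pad.
Only numpy, scipy, OpenCV 4.12 (cv2) and the standard library are available. Lean on these libraries where they do the work, as an engineer would, in place of code of your own. Each camera call takes 0.05 s, during which the arm holds its last target. There are 200 camera calls.

## Task

Lift the sprung steel tongs off their rest and bring their tips, level, to either side of the orange cap of the capped blue bottle, at the height of the cap and without touching it. Squeeze the tongs until the black pointer stands on the green band of their scale, and finish still holding them there, steady at that gap. Leave all three small capped bottles standing where they are.

Things in the scene. Friction and masses are not known exactly. Their poses are not given: they have to be found in the camera images.
- tongs_grip (a point): Centre of the loose sprung steel tongs (110 g, balanced here), midway between their blue pads, half-way up, 41 mm above the table; x along the centreline to the tips (away from the robot), z up. Two leaves hinged 125 mm behind. Pads 40 mm long, 16 mm high; width over them 51 mm released, 37.5 mm at the marked gap. Tip blades 76 to 112 mm ahead, 14 mm high, 3 mm thick.
- leaf_l (a joint): Squeeze of the left leaf, rad; the right moves equally. 0 released, grows when squeezed, 0.13 at most. Gap between the inner tip faces = 58 mm - 440 mm x this. Green band: gap 30 to 38 mm (0.0636 to 0.0455), middle 34 mm (0.0545). The spring pushes each pad out with 10 N released, 14 N at mid green, so take a firm grip. Width over the pads shrinks 2 x 125 mm per rad.
- tip_l (a point): Inner face of the left tip blade, 95 mm ahead of the grip centre, half-way up. A scale bar 53 mm ahead of the grip centre crosses above the leaves, 11 mm above their mid-height: red too narrow, green right, white too wide; the black pointer on the right leaf moves over it.
- tip_r (a point): Inner face of the right tip blade, 95 mm ahead of the grip centre, half-way up.
- target_cap (a point): Middle of the orange cap (22 mm diameter, 26 mm high) of the loose blue glass dropper bottle to be checked; this point is 83 mm above the table. The bottle is 35 mm in diameter and 96 mm tall in all (120 g).
- other_a_cap (a point): Middle of the black cap of another such bottle, same size; to be left alone.
- other_b_cap (a point): Middle of the black cap of a third such bottle, same size; to be left alone.
- rest: The fixed rest; origin on the table under the grip centre of the tongs as they lie (within some mm), x to their tips. A 6 mm steel plate 75 mm wide and two white crossbars 34 mm high and 75 mm wide, 95 mm behind and 53 mm ahead of the origin: room for fingers beside the pads.
Mind the look-alikes: they are no part of the job. Leave any brown or pink look-alike of the rest alone.

How it is judged:
By the outcome, as a careful person would: the job done as asked, in the order asked, and still so for the second after the job is handed in, while the arm keeps its last pose, push and grip.
It also fails if it takes over 42 s, if anything falls off the work surface, if the arm or the gripper's body presses on something with over 40 N, if the wrist force passes 120 N, or if a joint passes its speed limit or range.

## Working session

There is one attempt and no reset: what is moved stays moved. The work goes in short steps, Python scripts to look and compute and a shell command to move; the robot and the scene stay as the last step left them, time stands still between calls to the robot, and variables do not carry over. Pictures are saved under pics/ and viewed, at most 10 in all, crops included, and the job is handed in when it is done.

```bash
mkdir -p pics; cat > h.py <<'E'
import numpy as np, cv2
from cell import sense, cams, ctrl
def grab(n,tag):
    d=cams.get_image(n); cv2.imwrite(f'pics/{tag}.png',d['image'][:,:,::-1]); 
    np.savez(f'pics/{tag}.npz',**{k:np.array(d[k]) for k in('image','K','k1','extrinsics')}); return d
def load(tag): return dict(np.load(f'pics/{tag}.npz'))
def ray(d,u,v):
    K=np.array(d['K']);k1=float(d['k1'])
    p=cv2.undistortPoints(np.array([[[u,v]]],float),K,np.array([k1,0,0,0,0.]))[0,0]
    E=np.array(d['extrinsics']);R,t=E[:3,:3],E[:3,3]
    return -R.T@t, R.T@np.array([p[0],p[1],1])
def onz(d,u,v,z):
    c,r=ray(d,u,v); return c+r*(z-c[2])/r[2]
def proj(d,P):
    E=np.array(d['extrinsics']);q=E[:3,:3]@np.array(P,float)+E[:3,3]
    x,y=q[:2]/q[2];s=1+float(d['k1'])*(x*x+y*y);K=np.array(d['K'])
    return (K@[x*s,y*s,1])[:2]
E
python3 - <<'E'
from h import *
a=grab('top','top0')['image'];b=grab('side','side0')['image']
cv2.imwrite('pics/a.png',cv2.resize(a[:,:,::-1],(800,600)));cv2.imwrite('pics/b.png',cv2.resize(b[:,:,::-1],(800,600)))
s=sense();print(s['clock'],s['ee_pos'],s['orientation'],s['gripper_width'])
for t in('top0','side0'):
    d=load(t);print(d['K'].tolist(),d['k1'],d['extrinsics'].round(3).tolist())
E
```

```text
0.1 [0.13595476 0.53290447 0.40422374] [[-9.68965944e-01  2.47193656e-01 -5.44184244e-04]
 [ 2.47194127e-01  9.68965331e-01 -1.11808996e-03]
 [ 2.50910922e-04 -1.21791024e-03 -9.99999227e-01]] 0.08806158834726313
[[383.1746160083836, 0.0, 258.98404519900697], [0.0, 383.1746160083836, 193.86805945638835], [0.0, 0.0, 1.0]] -0.002481534935812974 [[-0.026, -0.999, 0.021, 0.156], [-0.996, 0.024, -0.085, 0.495], [0.085, -0.024, -0.996, 1.376], [0.0, 0.0, 0.0, 1.0]]
[[492.72748535240873, 0.0, 254.27043825428373], [0.0, 492.72748535240873, 195.70970748808813], [0.0, 0.0, 1.0]] 0.05565079992302315 [[0.929, -0.37, -0.004, -0.397], [-0.29, -0.721, -0.63, 0.311], [0.23, 0.586, -0.777, 1.504], [0.0, 0.0, 0.0, 1.0]]
```

View pics/a.png

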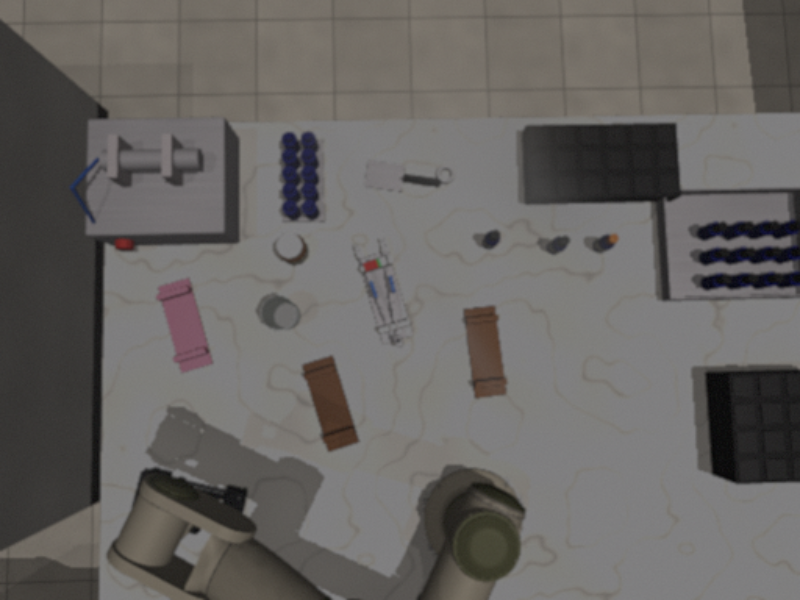

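View pics/b.png

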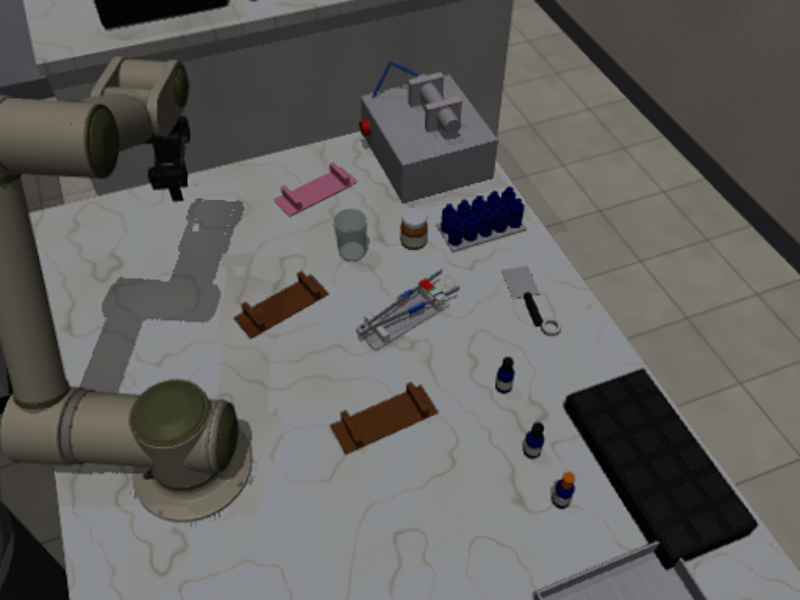

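The top view shows the tongs on the white/steel rest at about (385,290), with red and green scale at (372,265). The brown rests at (330,400) and (485,350) and the pink one at (185,325) are empty look-alikes. Small bottles stand at (490,238), (557,243) and (607,242). Only the last one has an orange cap, so that is the target. I'll measure and confirm with a crop.

```bash
python3 - <<'E'
from h import *
T=load('top0');S=load('side0')
def blobs(d,lo,hi,box,mn=3):
    im=d['image'];h=cv2.cvtColor(im,cv2.COLOR_RGB2HSV);m=cv2.inRange(h,lo,hi)
    z=np.zeros_like(m);x0,y0,x1,y1=box;z[y0:y1,x0:x1]=m[y0:y1,x0:x1]
    n,l,s,c=cv2.connectedComponentsWithStats(z)
    return [(c[i].round(1).tolist(),int(s[i,4])) for i in range(1,n) if s[i,4]>=mn]
for nm,d,box,ob in(('top',T,(220,145,275,225),(290,130,420,170)),('side',S,(225,165,300,225),(300,220,380,335))):
    print(nm,'blue',blobs(d,(100,90,50),(125,255,255),box),'red',blobs(d,(0,150,80),(8,255,255),box),'green',blobs(d,(45,100,40),(85,255,255),box))
    print(' orange',blobs(d,(8,150,80),(22,255,255),ob),'dark',blobs(d,(0,0,0),(180,255,55),ob),)
    x0,y0,x1,y1=box;
im=T['image'][:,:,::-1]
A=cv2.resize(im[145:225,215:280],None,fx=7,fy=7,interpolation=cv2.INTER_CUBIC)
B=cv2.resize(S['image'][220:330,300:380,::-1],(400,560),interpolation=cv2.INTER_CUBIC)[:, :340]
cv2.imwrite('pics/c.png',np.hstack([A,B]))
E
```

```text
top blue [([250.2, 180.9], 10), ([238.5, 185.0], 14)] red [([237.1, 169.4], 25)] green []
 orange [] dark [([314.0, 152.9], 64), ([386.4, 155.1], 40), ([358.4, 155.5], 11)]
side blue [([259.6, 187.6], 23), ([266.5, 196.2], 42)] red [([272.5, 181.6], 33)] green [([276.0, 184.8], 5)]
 orange [([363.6, 305.3], 40)] dark [([323.0, 239.2], 152), ([372.4, 264.4], 481), ([342.2, 279.2], 147), ([338.6, 289.9], 21), ([359.2, 315.3], 124)]
```

View pics/c.png

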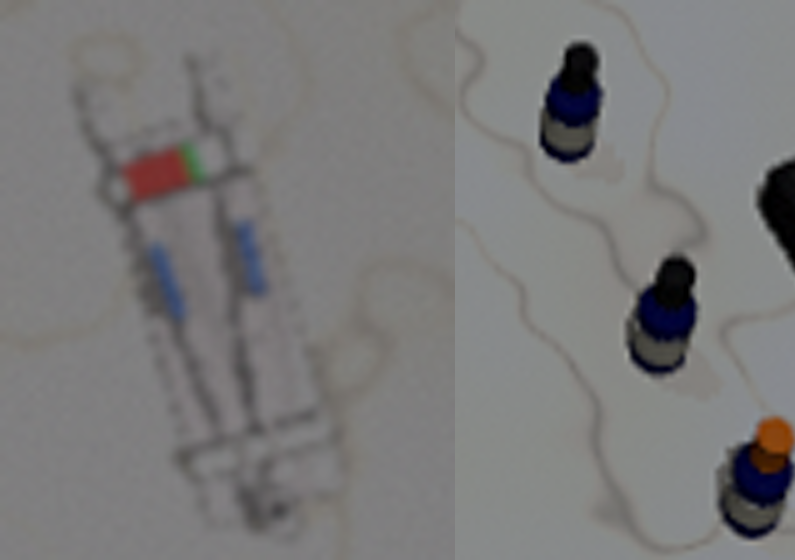

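The crop confirms it. The sprung tongs with blue pads (top-view px ~239,185 and 251,182) lie on the steel rest, hinge at ~(253,216). The third bottle has the orange cap (side px ~363.6,305) and the other two have black caps.

```bash
python3 - <<'E'
from h import *
T=load('top0');S=load('side0')
def tri(a,b):
    (c1,r1),(c2,r2)=ray(T,*a),ray(S,*b)
    A=np.stack([r1,-r2],1);s=np.linalg.lstsq(A,c2-c1,rcond=None)[0]
    return ((c1+s[0]*r1+c2+s[1]*r2)/2).round(4),round(float(np.linalg.norm(c1+s[0]*r1-c2-s[1]*r2)),4)
L,R=onz(T,238.7,185.1,.046),onz(T,250.5,181.4,.046);H=onz(T,252.9,216.4,.045)
print('pads top',L,R,(L+R)/2,'hinge',H,'tri mid',tri((244.6,183.3),(263,191.9)))
sl,sr=onz(S,259.6,187.6,.046),onz(S,266.5,196.2,.046);print('side',sl,sr,(sl+sr)/2)
ax=(L+R)/2-H;print('len',np.linalg.norm(ax),'ang',np.degrees(np.arctan2(ax[1],ax[0])), 'perp',np.degrees(np.arctan2(*(L-R)[[1,0]]))-90)
# tips
tl,tr=(215+78/7,145+85/7),(215+192/7,145+62/7)
m=(onz(T,*tl,.045)+onz(T,*tr,.045))/2;print('tips',m,np.degrees(np.arctan2(*(m-H)[[1,0]])))
# caps: side, orange top
f=lambda x,y:(300+x*80/400,220+y*110/560)
for n,p in(('A',(581-455,60)),('B',(676-455,273)),):print(n,onz(S,*f(*p),.087))
print('orange',onz(S,363.6,305.3,.083),onz(S,*f(774-455,437),.087))
im=T['image'];h=cv2.cvtColor(im,cv2.COLOR_RGB2HSV)[140:170,370:410];m=cv2.inRange(h,(5,80,50),(25,255,255))
ys,xs=np.nonzero(m);print(len(xs),xs.mean()+370,ys.mean()+140,onz(T,xs.mean()+370,ys.mean()+140,.088))
E
```

```text
pads top [0.52949395 0.21574304 0.046     ] [0.54180861 0.17323746 0.046     ] [0.53565128 0.19449025 0.046     ] hinge [0.41645868 0.1677549  0.045     ] tri mid (array([0.5363, 0.1943, 0.0456]), 0.0017)
side [0.53342227 0.21620779 0.046     ] [0.54090939 0.17163471 0.046     ] [0.53716583 0.19392125 0.046     ]
len 0.12215832276209829 ang 12.642411053565949 perp 16.157278951863148
tips [0.63719035 0.22930147 0.045     ] 15.580056959142551
A [ 0.64324421 -0.06013376  0.087     ]
B [ 0.62692401 -0.2146085   0.087     ]
orange [ 0.63045682 -0.32266805  0.083     ] [ 0.62852985 -0.32581608  0.087     ]
31 391.7741935483871 152.4516129032258 [ 0.6276847  -0.32669976  0.088     ]
```

```bash
for i in 1 2 3; do python3 -m crank '[[[-0.39,-0.19,0.08],0,100],[[-0.785,-0.383,0.157],0,100],[[-0.785,-0.383,0.157],0,100]]'|tail -c 400; done
python3 -m crank '[[[-0.39,-0.19,0.08],-0.05,100],[[-0.785,-0.383,0.157],-0.11,100],[[-0.785,-0.383,0.157],-0.161,100],[[-0.785,-0.383,0.157],-0.161,100],[[-0.785,-0.383,0.157],-0.161,100]]'
python3 - <<'E'
from h import *
d=grab('wrist','w0');cv2.imwrite('pics/w0v.png',cv2.resize(d['image'][:,:,::-1],(768,576)))
s=sense();print(s['clock'],s['ee_pos'],s['orientation'])
for P in ((.536,.194,.046),(.6275,.2185,.041),(.415,.162,.04)):print(proj(d,P))
E
```

```text
clock: 0.48
ee_pos: [0.2379, 0.4464, 0.3804]
orientation: [[-0.968, 0.251, -0.001], [0.251, 0.968, -0.002], [0.001, -0.002, -1.0]]
contact_force: [-0.2, -0.1, -0.1]
gripper_width: 0.0877
finger_force: 0.0
clock: 0.85
ee_pos: [0.3376, 0.362, 0.357]
orientation: [[-0.968, 0.251, -0.001], [0.251, 0.968, -0.001], [0.001, -0.001, -1.0]]
contact_force: [0.6, 0.1, -0.5]
gripper_width: 0.0883
finger_force: 0.0
clock: 1.23
ee_pos: [0.4372, 0.2777, 0.3335]
orientation: [[-0.968, 0.25, -0.001], [0.25, 0.968, -0.0], [0.001, -0.0, -1.0]]
contact_force: [-0.9, -0.4, -0.8]
gripper_width: 0.0882
finger_force: 0.0
clock: 1.85
ee_pos: [0.5346, 0.1954, 0.311]
orientation: [[-0.968, -0.252, 0.0], [-0.252, 0.968, 0.0], [-0.0, 0.0, -1.0]]
contact_force: [-0.4, -0.0, 0.0]
gripper_width: 0.0883
finger_force: 0.0
1.9 [0.53460329 0.1952495  0.31100339] [[-9.67563367e-01 -2.52628241e-01  3.19284271e-04]
 [-2.52628162e-01  9.67563403e-01  2.68528762e-04]
 [-3.76765725e-04  1.79158395e-04 -9.99999913e-01]]
[253.08804896 192.73212458]
[253.83363742 279.6403177 ]
[252.41162297  42.0477317 ]
```

View pics/w0v.png

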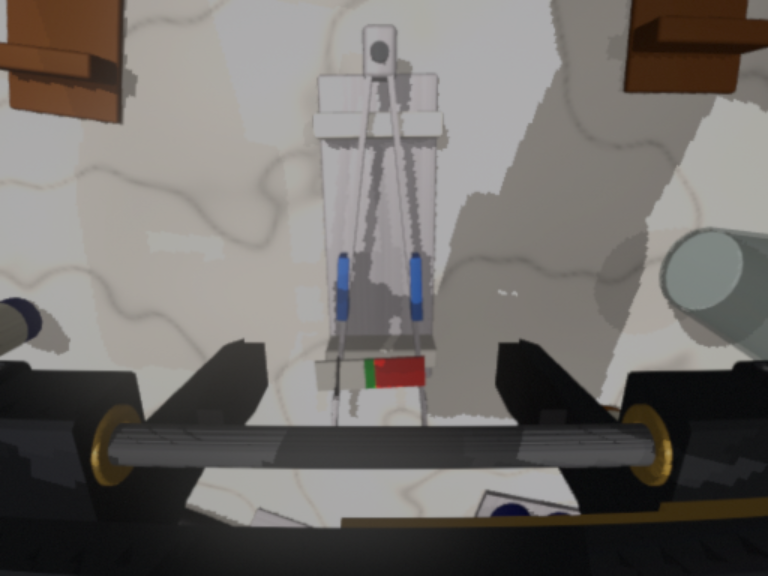

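The wrist view shows the pads at (343,287) and (416,287), their midpoint where I predicted. The hinge at (379,50) lines up with it, so yaw is right. Pointer is in the white, as expected for released.

```bash
python3 - <<'E'
from h import *
d=load('w0');s=sense();h=cv2.cvtColor(d['image'],cv2.COLOR_RGB2HSV);m=cv2.inRange(h,(105,120,60),(125,255,255))
n,l,st,c=cv2.connectedComponentsWithStats(m);Q=[c[i] for i in range(1,n) if st[i,4]>80 and 200<c[i][0]<300 and 150<c[i][1]<230];print(Q)
P=sum(onz(d,*q,.048) for q in Q)/len(Q);H=onz(d,379/1.5,50/1.5,.045)
print(P,np.degrees(np.arctan2(*(P-H)[[1,0]])),np.linalg.norm(P-H))
t=np.array([P[0],P[1],.188])-s['ee_pos'];print(np.array(s['orientation']).T@t/.15)
E
```

```text
[array([228.40145985, 182.58394161]), array([277.03558719, 191.47330961])]
[0.53031872 0.19229815 0.048     ] 14.604169677381469 0.12462427537688862
[ 0.03291689 -0.01196836  0.82000811]
```

```bash
python3 -m crank '[[[0,-0.008,0.3],0,100],[[0,-0.008,0.55],0,100],[[0,-0.008,0.7],0,100],[[0,-0.008,0.82],0,100],[[0,-0.008,0.82],0,100],[[0,-0.008,0.82],0,80],[[0,-0.008,0.82],0,65],[[0,-0.008,0.82],0,58],[[0,-0.008,0.82],0,55],[[0,-0.008,0.82],0,52],[[0,-0.008,0.82],0,52],[[0,-0.008,0.82],0,52],[[0,-0.008,0.82],0,52]]'
```

```text
clock: 3.52
ee_pos: [0.5359, 0.1927, 0.1878]
orientation: [[-0.967, -0.253, 0.001], [-0.253, 0.967, 0.0], [-0.001, 0.0, -1.0]]
contact_force: [-0.9, 1.2, 4.3]
gripper_width: 0.0462
finger_force: 12.5
```

```bash
python3 -m crank '[[[0,0,-0.05],0,52],[[0,0,-0.2],0,52],[[0,0,-0.4],0,52],[[0,0,-0.6],0,52],[[0,0,-0.7],0,52],[[0,0,-0.7],0.04,52],[[0,0,-0.7],0.081,52],[[0,0,-0.7],0.081,52],[[0,0,-0.7],0.081,52]]'
python3 - <<'E'
from h import *
s=sense();R=np.array(s['orientation']);print(R.round(4).tolist())
goal=np.array([.629-.095-.06,-.325,.293]);d=goal-s['ee_pos'];print(s['ee_pos'],d,R.T@d/.15)
E
```

```text
clock: 4.65
ee_pos: [0.5358, 0.1926, 0.2922]
orientation: [[-1.0, -0.004, -0.001], [-0.004, 1.0, -0.0], [0.001, -0.0, -1.0]]
contact_force: [-0.5, 0.2, -0.7]
gripper_width: 0.046
finger_force: 10.9
[[-1.0, -0.0039, -0.0009], [-0.0039, 1.0, -0.0002], [0.0009, -0.0002, -1.0]]
[0.53578181 0.19259705 0.29219108] [-0.06178181 -0.51759705  0.00080892] [ 0.42539505 -3.44900823 -0.00439407]
```

```bash
for i in 1 2 3 4; do python3 -m crank '[[[0.03,-0.2,0],0,52],[[0.06,-0.43,0],0,52],[[0.1,-0.68,0],0,52],[[0.125,-0.862,0],0,52],[[0.125,-0.862,0],0,52]]'|grep -E 'ee_pos|width|clock'; done
python3 -m crank '[[[0,0,0],0,52],[[0,0,0],0,52],[[0,0,0],0,52]]'
python3 - <<'E'
from h import *
grab('wrist','w1');grab('top','t1');grab('side','s1')
w=cv2.resize(load('w1')['image'][:,:,::-1],(512,384));
T=load('t1');S=load('s1')
a=cv2.resize(T['image'][130:226,300:428,::-1],(400,300),interpolation=cv2.INTER_CUBIC);b=cv2.resize(S['image'][215:347,250:426,::-1],(400,300),interpolation=cv2.INTER_CUBIC)
w=cv2.resize(w,(400,300))
cv2.imwrite('pics/v1.png',np.vstack([np.hstack([a,b]),np.hstack([w,w*0])]))
E
```

```text
clock: 5.28
ee_pos: [0.5173, 0.0621, 0.2925]
gripper_width: 0.0465
clock: 5.9
ee_pos: [0.4989, -0.0664, 0.2925]
gripper_width: 0.0459
clock: 6.52
ee_pos: [0.4806, -0.1953, 0.2924]
gripper_width: 0.046
clock: 7.15
ee_pos: [0.4623, -0.3242, 0.2923]
gripper_width: 0.0456
clock: 7.52
ee_pos: [0.4619, -0.3238, 0.2927]
orientation: [[-1.0, -0.003, 0.0], [-0.003, 1.0, 0.0], [-0.0, 0.0, -1.0]]
contact_force: [0.1, -0.5, -1.1]
gripper_width: 0.0463
finger_force: 10.9
```

View pics/v1.png

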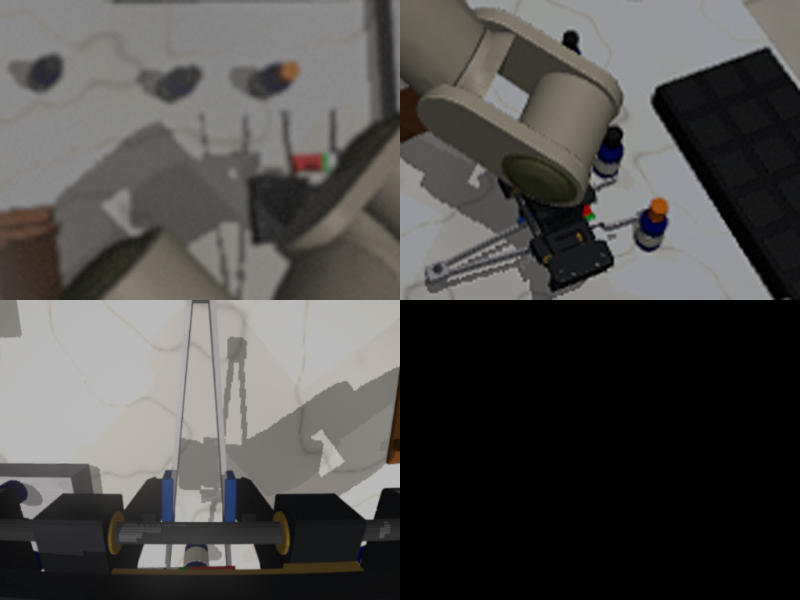

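The tongs are held level (pads at (167,495) and (230,495) in the wrist inset). The cap in the top inset is at (289,70) and the tips at (287,112) and (333,112), 104 mm higher than on the rest. I'll compute the tip-to-cap alignment and the clearance to the tray.

```bash
python3 - <<'E'
from h import *
T=load('t1');S=load('s1');w=load('w1')
f=lambda x,y:(300+x*.32,130+y*.32);g=lambda x,y:(250+x*.44,215+y*.44)
for p in((287,112),(333,112)):print('tip',onz(T,*f(*p),.152))
def orange(d,b):
    h=cv2.cvtColor(d['image'],cv2.COLOR_RGB2HSV);m=cv2.inRange(h,(6,80,50),(24,255,255));x0,y0,x1,y1=b
    ys,xs=np.nonzero(m[y0:y1,x0:x1]);return xs.mean()+x0,ys.mean()+y0,len(xs)
a=orange(T,(380,142,402,162));b=orange(S,(350,295,376,320));print(a,b)
(c1,r1),(c2,r2)=ray(T,*a[:2]),ray(S,*b[:2]);s=np.linalg.lstsq(np.stack([r1,-r2],1),c2-c1,rcond=None)[0];print('cap',c1+s[0]*r1,c2+s[1]*r2)
print('cap top-view z.09',onz(T,*a[:2],.09),'side z.083',onz(S,*b[:2],.083))
print('tray edge z.05',onz(T,660*.64,200*.64,.05),onz(T,664*.64,298*.64,.05))
# wrist: hinge mid & pad mid
for q in ((168,495),(230,495)):print('pad',onz(w,q[0]*1.28,(q[1]-300)*1.28,.149))
print('hinge/leaf rear',onz(w,190*1.28,2,.145),onz(w,211*1.28,2,.145))
# wrist: blue-capped view
print(proj(w,(.629,-.325,.096)),proj(w,(.629,-.325,.05)))
E
```

```text
tip [ 0.57040089 -0.3000162   0.152     ]
tip [ 0.56927441 -0.34967229  0.152     ]
(np.float64(391.7741935483871), np.float64(152.4516129032258), 31) (np.float64(363.15492957746477), np.float64(306.83098591549293), 71)
cap [ 0.62813617 -0.32761742  0.0855887 ] [ 0.62614264 -0.32704949  0.08499932]
cap top-view z.09 [ 0.62731024 -0.32593864  0.09      ] side z.083 [ 0.62694643 -0.3263029   0.083     ]
tray edge z.05 [ 0.72272482 -0.45904121  0.05      ] [ 0.49270221 -0.45381179  0.05      ]
pad [ 0.45397146 -0.34336045  0.149     ]
pad [ 0.453842   -0.30488854  0.149     ]
hinge/leaf rear [ 0.34720425 -0.32902082  0.145     ] [ 0.34717587 -0.3183879   0.145     ]
[252.96835607 398.22130473] [253.18865803 354.77712491]
```

```bash
python3 -m crank '[[[0,-0.013,0.15],0,52],[[0,-0.013,0.3],0,52],[[0,-0.013,0.419],0,52],[[0,-0.013,0.419],0,52],[[-0.1,-0.013,0.419],0,52],[[-0.2,-0.013,0.419],0,52],[[-0.3,-0.013,0.419],0,52],[[-0.4,-0.013,0.419],0,52],[[-0.475,-0.013,0.419],0,52],[[-0.475,-0.013,0.419],0,52],[[-0.475,-0.013,0.419],0,52],[[-0.475,-0.013,0.419],0,52]]'
python3 - <<'E'
from h import *
grab('wrist','w2');grab('top','t2');grab('side','s2')
T=load('t2');S=load('s2');w=load('w2')
a=cv2.resize(T['image'][130:202,352:448,::-1],(400,300),interpolation=cv2.INTER_CUBIC);b=cv2.resize(S['image'][265:337,310:406,::-1],(400,300),interpolation=cv2.INTER_CUBIC)
c=cv2.resize(w['image'][:,:,::-1],(400,300))
e=cv2.resize(w['image'][300:384,200:312,::-1],(400,300),interpolation=cv2.INTER_CUBIC)
cv2.imwrite('pics/v2.png',np.vstack([np.hstack([a,b]),np.hstack([c,e])]))
E
```

```text
clock: 9.18
ee_pos: [0.5326, -0.3266, 0.2298]
orientation: [[-1.0, -0.001, -0.0], [-0.001, 1.0, 0.0], [0.0, 0.0, -1.0]]
contact_force: [-0.5, 0.1, -0.9]
gripper_width: 0.0461
finger_force: 10.9
```

View pics/v2.png

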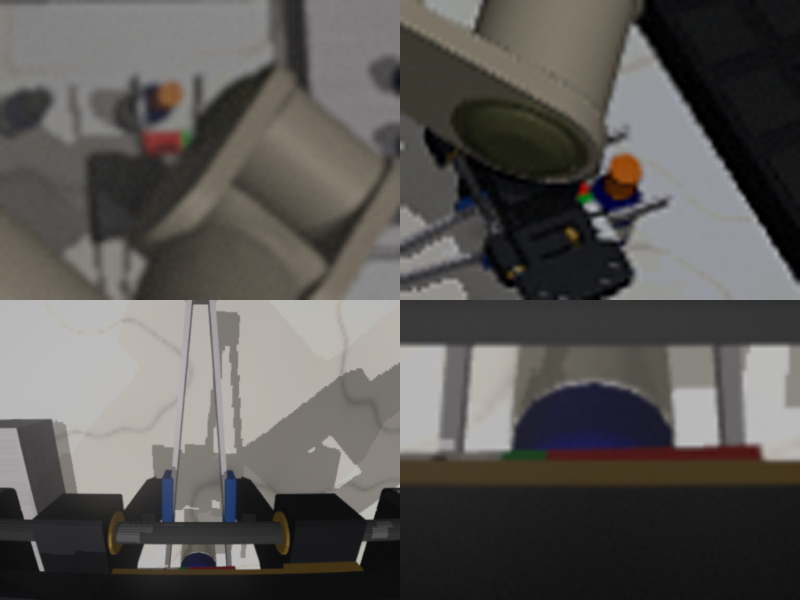

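The top inset shows the blades at columns 137 and 197 with the cap midway at 167, and the tips reach past it. The wrist crop shows the bottle at 593, centred between the leaves (455 and 730). Now I'll squeeze.

```bash
python3 -m crank '[[[0,0,0],0,50],[[0,0,0],0,48],[[0,0,0],0,46],[[0,0,0],0,44.5],[[0,0,0],0,43.5],[[0,0,0],0,42.5],[[0,0,0],0,42.5],[[0,0,0],0,42.5],[[0,0,0],0,42.5],[[0,0,0],0,42.5],[[0,0,0],0,42.5]]'
python3 - <<'E'
from h import *
grab('wrist','w3');grab('top','t3');grab('side','s3')
T=load('t3');S=load('s3');w=load('w3')
a=cv2.resize(T['image'][142:178,372:420,::-1],(400,300),interpolation=cv2.INTER_CUBIC);b=cv2.resize(S['image'][290:335,340:400,::-1],(400,300),interpolation=cv2.INTER_CUBIC)
c=cv2.resize(w['image'][:,:,::-1],(400,300))
e=cv2.resize(w['image'][300:384,200:312,::-1],(400,300),interpolation=cv2.INTER_CUBIC)
cv2.imwrite('pics/v3.png',np.vstack([np.hstack([a,b]),np.hstack([c,e])]))
for t in 'w2','w3':
    d=load(t);h=cv2.cvtColor(d['image'],cv2.COLOR_RGB2HSV);m=cv2.inRange(h,(105,120,60),(125,255,255))
    xs=np.nonzero(m[225:285,190:310].sum(0))[0]+190;print(t,xs.min(),xs.max())
E
```

```text
clock: 10.7
ee_pos: [0.5329, -0.3265, 0.2297]
orientation: [[-1.0, -0.002, 0.0], [-0.002, 1.0, -0.0], [-0.0, -0.0, -1.0]]
contact_force: [-0.2, 0.1, -1.1]
gripper_width: 0.0375
finger_force: 13.8
w2 207 302
w3 215 295
```

View pics/v3.png

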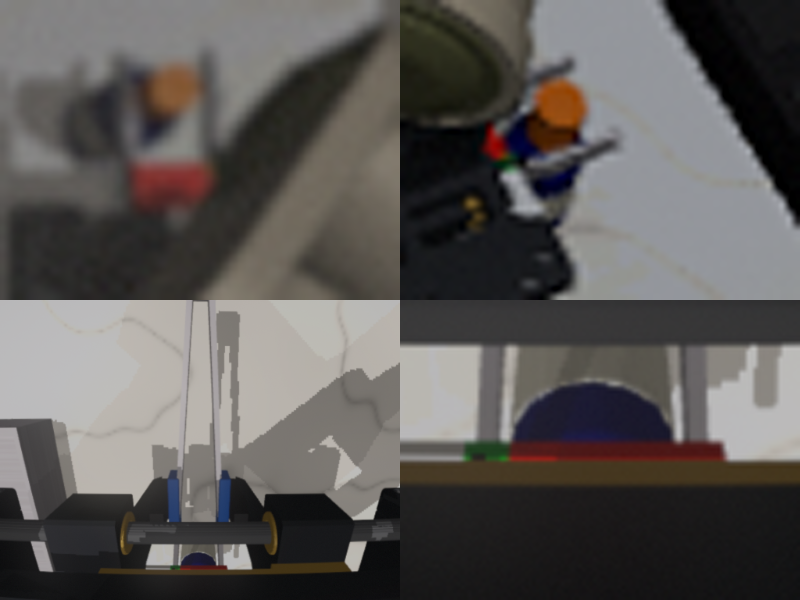

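The pointer is inside the green band: wrist crop, dark pointer at ~484 with green from 465 to 510. The pad width is 37.5 mm at 13.8 N, which is mid green. The cap sits between the blades with clearance on both sides, and the bottle is centred.

```bash
python3 -c "
from h import *
print(ctrl.close_job())"
```

```text
the job is handed in; nothing more can be done
None
```

The tongs are level on either side of the orange cap at cap height, squeezed to mid green (37.5 mm over the pads) and held there; I saw no contact with the cap or any bottle, and the job was handed in at about 11 s.

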